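Crib the handle blanks crosswise and hold the carrier up level

TASK

Finish the drying crib of knife-handle blanks: lay the two loose wooden slats crosswise on top of the two already on the carrier, one on either side of its post, flat across both lower slats and spaced like them so the crib is square. Then let go of the slats, take the carrier by its post, lift it at least 10 cm clear of the bench with the crib undisturbed, and finish while still holding it there over the open middle of the bench, level and steady. Leave the other things on the bench where they are.

Things in the scene. Friction and masses are not known exactly. Their poses are not given: they have to be found in the camera images.
- carrier: loose carrier, about 0.25 kg: square plywood plate 190 x 190 x 8 mm with an upright square post 20 x 20 mm fixed at its centre, rising 85 mm above the plate. Origin: centre of the plate's underside; z up; x, y parallel to plate edges and post faces. Lower slats lie along its x, 55 mm either side of the post in y; the upper pair belongs along its y, 55 mm either side of the post in x.
- post_grip (a point): point on the axis of the carrier's post, 73 mm above the plate's underside, 20 mm below the post's top: where to grip it. Its axes are the carrier's. Once laid, the upper slats' undersides are 22 mm and their tops 36 mm above the plate's underside.
- loose_a_mid (a point): one of the two loose slats: wooden slat 150 x 24 x 14 mm (length along its x, width along its y, thickness along its z), about 36 g, dark walnut. This point is its centre, half-way up. Starts flat on the bench.
- loose_b_mid (a point): the other loose slat: wooden slat 150 x 24 x 14 mm (length along its x, width along its y, thickness along its z), about 36 g, dark walnut. This point is its centre, half-way up. Starts flat on the bench.
- lower_a_mid (a point): lower slat already on the carrier, on the carrier's +y side: wooden slat 150 x 24 x 14 mm (length along its x, width along its y, thickness along its z), about 36 g, dark walnut. This point is its centre, half-way up. 
- lower_b_mid (a point): lower slat already on the carrier, on the carrier's -y side: wooden slat 150 x 24 x 14 mm (length along its x, width along its y, thickness along its z), about 36 g, dark walnut. This point is its centre, half-way up. 
- steel_bar: bystander: flat bare-steel bar, 150 x 30 x 6 mm, lying flat; not a slat. Origin in its underside.
- screwdriver: bystander: screwdriver about 190 mm long, lying along its x axis. Origin in its underside.
- hammer: bystander: hammer about 280 mm long, lying along its x axis. Origin in its underside.
- tape_roll: bystander: roll of paper tape lying flat, 80 mm across, 25 mm high. Origin in its underside.
- offcut: bystander: pale wood offcut, 60 x 35 x 30 mm. Origin in its underside.
- glue_bottle: bystander: upright yellow bottle, 60 mm across, 170 mm high. Origin in its underside.
- oil_tin: bystander: squat dark tin, 68 mm across, 60 mm high. Origin in its underside.
- loose_a: the slat body of point loose_a_mid; origin at the centre of its underside.
- loose_b: the slat body of point loose_b_mid; origin at the centre of its underside.
- lower_a: the slat body of point lower_a_mid; origin at the centre of its underside.
- lower_b: the slat body of point lower_b_mid; origin at the centre of its underside.
Not all that is in view belongs to the job. Leave any red or turquoise look-alike of the lower_b alone.

How it is judged:
By the outcome, as a careful person would: the job done as asked, in the order asked, and still so for the second after the job is handed in, while the arm keeps its last pose, push and grip.
It also fails if it takes over 72 s, if anything falls off the work surface, if the arm or the gripper's body presses on something with over 40 N, if the wrist force passes 120 N, or if a joint passes its speed limit or range.

ROBOT

A 6-joint arm with a two-finger parallel gripper is mounted at the origin on the work surface. World frame = base frame: x ahead of the robot, y to its left, z up, the work surface at z = 0. Lengths are in m, angles in rad, forces in N, time in s.
With the tool pointing down it reaches from about 0.25 to 0.775 m from the base axis. Payload 4 kg.
Tool frame: the origin (TCP) lies at the centre of the arm's flange, where the gripper is bolted on; the fingertips stand 199 mm ahead of it and the grasp point (between the pads) lies 180 mm ahead of it (robot.tcp_to_tips is the z of the fingertips in the tool frame, in m); z points along the fingers, y is the line along which they close (so a half turn about z gives the same grasp; the last joint's range is limited). The gripper opens to 94 mm and grips with 3 to 60 N. Pads are 16 mm wide; open, the fingers measure 119 mm over their backs; the gripper's body (75 mm by 177 mm) begins 78 mm behind the grasp point.
Start: joints at [1.205, 0.087, 1.371, -0, 1.684, -0.103], TCP at [0.143, 0.531, 0.405] pointing down, gripper open.
Joint ranges: [-3.1, 3.1], [-0.76, 2.03], [0.27, 2.55], [-1.08, 4.22], [0.17, 2.65], [-2.57, 2.57]. Speed limits (rad/s): [2.79, 2.79, 3.14, 3.14, 3.14, 3.14].

INTERFACE

Orientations are given as [roll, pitch, yaw] about the fixed x, y, z axes, in that order (R = Rz(yaw) Ry(pitch) Rx(roll)).
In Python, from bench import robot gives the robot as it stands.
- The arm moves only by the tool play_rows, never from a script. Its arguments are lists of equal length, an entry for each row: "translation": the shift along the tool's x, y, z scaled (see below), a list of three; "twist": the turn, a rotation vector about the tool's x, y, z scaled (see below), a list of three; "gripper": the opening, from -1 (shut) to 1 (fully open). A call has 1 to 8 rows; each row shifts and turns the commanded pose from where the row before left it, along the tool's axes as they then stand; what a row does not reach is not made up. The controller multiplies each number of a shift by 0.04 m and each number of a turn by 0.1 rad. A row lasts 1/10 s, in which the tool goes at most 50 mm and 8.59 degrees, less where a joint would pass 70% of its speed; a pose out of reach is approached as far as the arm can. A call with a number of a shift or a turn outside -1 to 1 is refused whole. A call with a gripper value outside its range is refused whole. The fingers move at their own pace and stop on an object; the grip force is fixed at half the most. Time passes only in rows, so rows that do not move let the fingers close. It gives the time, the measured TCP pose, the force, the opening and the grip force at its end, in the units of the state.
- robot.get_obs(): the state, without advancing time (a new reading comes with each control period).
- robot.snapshot(name): name is "scene" or "top"; returns the picture (480x640x3 uint8, red, green, blue); there is no depth.
- robot.camera_model(name): a dict with "camera_matrix" (3x3 intrinsics, pixels), "k1" (the pictures are not rectified: a ray, as slopes to the right and down, at radius r is drawn at 1 + k1 r^2 times it, then the intrinsics apply), "rvec" (rotation vector, rad) and "tvec" (3), from world to camera coordinates, as OpenCV has them. Camera axes: x right, y down, z forward; pixel columns grow to the right and rows downward; lengths in m; the calibration is good to about 2 mm. A picture is of the moment at which its call begins. camera_model takes no time and is no camera call.
- robot.close_job(): hands the job in; it is judged then, once.
Trained networks look in the newest picture that a camera, given by its name, has taken for a name from the list of things; names that differ only in an ending like _2 or _b are one class to them, and where a whole thing is asked for, a point or a joint stands for the part that bears it (a point fixed in the world has none). Each returns a list of dicts, best first, with "score" (0 to 1); they miss things now and then, are a little off and sometimes report something else, mostly with a low value. They report only what shows in the picture. A call takes as long as a camera call. They do not tell look-alikes from the thing itself.
- robot.recognise(name, camera): "centre" ([x, y, z] in m, in world coordinates, good to about 4 mm: the middle of the surface that is visible of it).
- robot.spot_point(name, camera): "centre" ([x, y, z] in m, in world coordinates, good to about 4 mm: a listed point, or the origin of a listed thing).
The state is a dict: "time": time; "joint_positions": joint angles; "qvel": joint speeds; "joint_torque": joint torques, N m; "tool_pos": TCP position; "ee_rot": TCP orientation; "wrist_force": force on the tool from outside, world axes, zero at the start; "wrist_torque": the same for the moment, N m; "width": finger opening in m; "finger_force": force on a finger pad.
Only numpy, scipy, OpenCV 4.12 (cv2) and the standard library are available. Lean on these libraries where they do the work, as an engineer would, in place of code of your own. Each camera call takes 0.05 s, during which the arm holds its last target. There are 200 camera calls.

## Working session

There is one attempt and no reset: what is moved stays moved. The work goes in short steps, Python scripts to look and compute and a tool call to move; the robot and the scene stay as the last step left them, time stands still between calls to the robot, and variables do not carry over. Pictures are saved under pics/ and viewed, at most 10 in all, crops included, and the job is handed in when it is done.

Besides the shell and the picture viewer there is one more tool, called after ">>>" as name(argument=value, ...) on one line, values as JSON. play_rows: Moves the arm, as the interface text tells. Its arguments: {"type":"object","properties":{"translation":{"type":"array","items":{"type":"array","items":{"type":"number","minimum":-1,"maximum":1}}},"twist":{"type":"array","items":{"type":"array","items":{"type":"number","minimum":-1,"maximum":1}}},"gripper":{"type":"array","items":{"type":"number"}}},"required":["translation","twist","gripper"]}

```bash
mkdir -p pics; ls; python3 - <<'E'
from bench import robot
import cv2,numpy as np
for n in("top","scene"):
    cv2.imwrite(f"pics/{n}0.png",robot.snapshot(n)[:,:,::-1]); 
    c=robot.camera_model(n);print(c)
for n in ["post_grip","loose_a_mid","lower_a_mid","carrier","steel_bar"]:
    for r in robot.spot_point(n,"top"): print(n,np.round(r['centre'],3),round(r['score'],2))
o=robot.get_obs();print(o['tool_pos'],o['ee_rot'],o['width'],o['time'])
E
```

```text
pics
{'camera_matrix': array([[505.91499574,   0.        , 318.80269086],
       [  0.        , 505.91499574, 232.8789113 ],
       [  0.        ,   0.        ,   1.        ]]), 'k1': -0.1195793532435642, 'rvec': array([ 2.13546175, -2.19126556,  0.13939624]), 'tvec': array([0.02363966, 0.55639258, 1.40861118])}
{'camera_matrix': array([[519.50633532,   0.        , 316.96709322],
       [  0.        , 519.50633532, 237.06355261],
       [  0.        ,   0.        ,   1.        ]]), 'k1': -0.026043245388550226, 'rvec': array([ 1.24766634,  2.36395028, -0.86834662]), 'tvec': array([ 0.30903927, -0.31042803,  1.74585176])}
post_grip [ 0.547 -0.205  0.069] 0.85
loose_a_mid [0.613 0.173 0.006] 0.66
loose_a_mid [ 0.428  0.174 -0.002] 0.2
lower_a_mid [ 0.532 -0.15   0.017] 0.76
lower_a_mid [ 0.543 -0.199  0.072] 0.25
carrier [ 0.544 -0.202 -0.   ] 0.68
steel_bar [ 0.55   0.42  -0.001] 0.72
[0.14288618 0.53109798 0.40442677] [-3.14117507e+00 -5.46845526e-05  2.87874692e+00] 0.09427038824232131 0.35
```

View pics/top0.png

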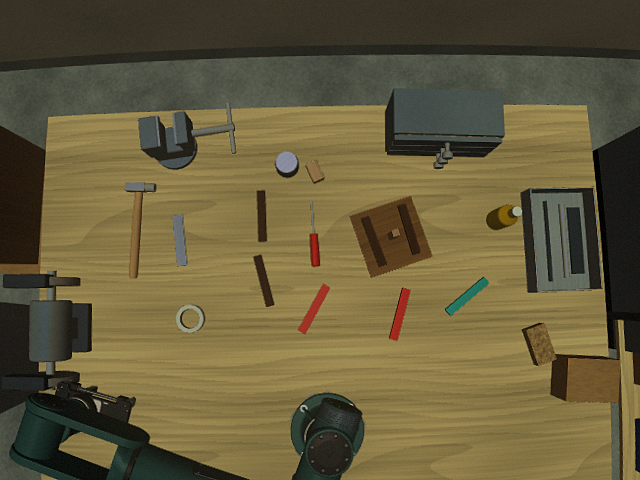

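View pics/scene0.png

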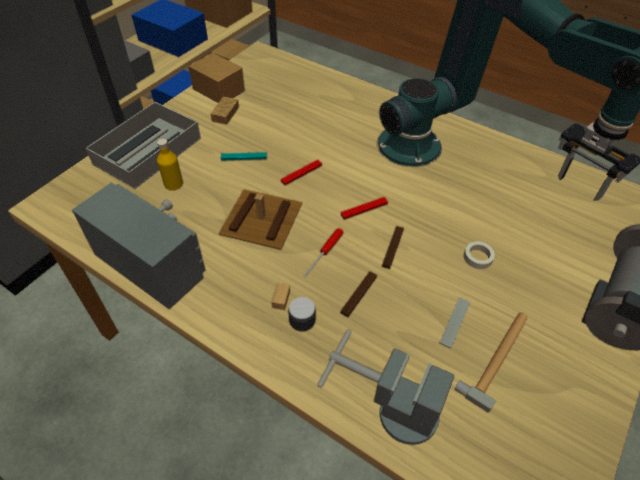

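The top view shows the loose walnut slats at about (262,216) and (263,280). The carrier is at (390,236) with its post near (395,232). The red and turquoise bars are look-alikes, and the scene view agrees.

```bash
cat > h.py <<'E'
from bench import robot
import cv2,numpy as np
from scipy.spatial.transform import Rotation as R
def ray(px,z,cam="top"):
    c=robot.camera_model(cam);K=c['camera_matrix']
    p=cv2.undistortPoints(np.array(px,float).reshape(-1,1,2),K,np.array([c['k1'],0,0,0,0])).reshape(-1,2)
    M=cv2.Rodrigues(c['rvec'])[0];o=-M.T@c['tvec']
    d=np.c_[p,np.ones(len(p))]@M
    return o+d*((z-o[2])/d[:,2])[:,None]
def rect(mask_pts,z):
    w=ray(mask_pts,z)[:,:2].astype(np.float32)*1000
    (c,s,a)=cv2.minAreaRect(w)
    if s[0]<s[1]: s=s[::-1];a+=90
    a=(a+90)%180-90
    return np.array(c)/1000,np.array(s),a
def darkblobs(im,x0,x1,y0,y1,t):
    g=im.max(2).astype(int)
    m=np.zeros(g.shape,np.uint8);m[y0:y1,x0:x1]=(g[y0:y1,x0:x1]<t)
    n,l,st,_=cv2.connectedComponentsWithStats(m)
    return [np.argwhere(l==i)[:,::-1] for i in range(1,n) if st[i,4]>150]
def plan(x,y,z,yaw):
    "shift in tool axes (after the turn) for TCP target, turn about tool z, in command units"
    o=robot.get_obs();p=o['tool_pos'];r=R.from_euler('xyz',o['ee_rot'])
    yaws=[(yaw-o['ee_rot'][2]+k*np.pi+np.pi/2)%np.pi-np.pi/2 for k in (0,)]
    d=yaws[0]; r2=R.from_euler('xyz',[np.pi,0,o['ee_rot'][2]+d])
    s=r2.inv().apply(np.array([x,y,z])-p)
    t=(r.inv()*r2).as_rotvec()
    print('shift',np.round(s/.04,2),'turn',np.round(t/.1,2),'q6',round(o['joint_positions'][5],2),'yaw',round(o['ee_rot'][2],3),'pos',np.round(p,4),'F',np.round(o['wrist_force'],1),'w',round(o['width'],4),'t',o['time'])
E
python3 - <<'E'
from h import *
im=cv2.imread("pics/top0.png")
print(im[216,262],im[200,262],im[232,375],im[250,385],im[216,250])
for t in (70,85):
    for b in darkblobs(im,240,285,180,315,t): print(t,len(b),*rect(b,.014))
    for b in darkblobs(im,345,435,190,280,t): print(t,len(b),*rect(b,.022))
g=im[:,:,2].astype(int);
m=np.zeros(g.shape,np.uint8);m[185:290,340:440]=(im[185:290,340:440].max(2)<130)
n,l,st,_=cv2.connectedComponentsWithStats(m);i=1+st[1:,4].argmax()
print('plate',*rect(np.argwhere(l==i)[:,::-1],.008))
crop=cv2.resize(im[180:315,235:440],None,fx=3.8,fy=3.8,interpolation=cv2.INTER_CUBIC)
cv2.imwrite("pics/c1.png",crop)
E
```

```text
[28 39 54] [18 30 46] [28 52 74] [30 60 86] [ 69 119 135]
70 401 [0.61337878 0.17425244] [147.56013489  23.60674095] 0.7929749488830566
70 413 [0.42694952 0.17142152] [147.73448181  23.1963253 ] 13.584720611572266
70 487 [ 0.56460901 -0.25047247] [152.04008484  28.48156357] 14.807535171508789
70 479 [ 0.53124091 -0.14681136] [149.80097961  27.20466423] 18.640270233154297
85 428 [0.61441907 0.17430402] [150.18960571  24.3872242 ] 1.1363422870635986
85 433 [0.42667642 0.17139716] [148.65681458  23.85280609] 13.5947904586792
85 1668 [ 0.54925751 -0.19584302] [190.47831726 157.80371094] -71.26223945617676
plate [ 0.5532038  -0.22195454] [302.71270752 204.90777588] -74.92892456054688
```

View pics/c1.png

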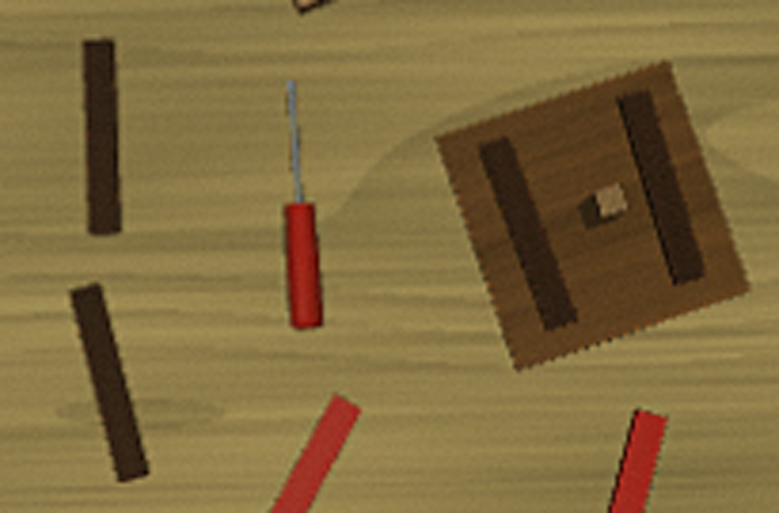

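The crop shows plate corners at about (669,62), (749,291), (515,370) and (435,138) in crop pixels, and the post top at (611,201). Both lower slats lie on the plate, with a little shadow beside them.

```bash
python3 - <<'E'
from h import *
f=lambda p:(np.array(p,float)+.5)/3.8-.5+[235,180]
c=ray(f([(669,62),(749,291),(515,370),(435,138)]),.008)[:,:2]
print(c, 'mean',c.mean(0))
for i in range(4):
    e=c[(i+1)%4]-c[i];print(np.linalg.norm(e),np.degrees(np.arctan2(e[1],e[0])))
print('post',ray(f([(611,201)]),.093))
im=cv2.imread("pics/top0.png")
# plate by redness ratio
b,g,r=[im[...,k].astype(float) for k in range(3)]
m=((g/r<.78)&(r>25)).astype(np.uint8); m[:, :345]=0;m[:,437:]=0;m[:190]=0;m[282:]=0
m=cv2.morphologyEx(m,cv2.MORPH_CLOSE,np.ones((3,3)))
n,l,st,_=cv2.connectedComponentsWithStats(m);i=1+st[1:,4].argmax()
print('plate',*rect(np.argwhere(l==i)[:,::-1],.008), st[i])
for t in (55,60,65,70):
    for q in darkblobs(im,345,435,190,280,t): print(t,len(q),*rect(q,.022), ray([q.mean(0)],.022))
plan(.427,.1714,.33,np.radians(13.6))
E
```

```text
[[ 0.66249823 -0.2642843 ]
 [ 0.48324067 -0.31744985]
 [ 0.42823333 -0.13541974]
 [ 0.60733824 -0.08060168]] mean [ 0.54532762 -0.19943889]
0.18697552912302393 -163.48030330416614
0.19015984777999567 106.81419507154288
0.1873061361897712 17.01760865762399
0.19178615839382215 -73.28495848280338
post [[ 0.54527831 -0.20017974  0.093     ]]
plate [ 0.54543469 -0.20002835] [190.88648987 188.72148132] -72.86210060119629 [ 350  196   82   82 4173]
55 438 [ 0.56391229 -0.2496095 ] [147.26618958  25.67586517] 14.5116605758667 [[ 0.56334152 -0.24973331  0.022     ]]
55 421 [ 0.53019507 -0.14619789] [148.5743103   26.81399918] 19.601823806762695 [[ 0.5295189  -0.14694853  0.022     ]]
60 454 [ 0.56328003 -0.25038617] [148.77781677  27.35732079] 14.050102233886719 [[ 0.56285098 -0.25000691  0.022     ]]
60 453 [ 0.53079218 -0.14704221] [148.81480408  26.97888374] 18.67266082763672 [[ 0.52948897 -0.1469282   0.022     ]]
65 473 [ 0.56417657 -0.25058997] [150.56480408  28.14813995] 14.821208953857422 [[ 0.56321116 -0.25023634  0.022     ]]
65 469 [ 0.53090063 -0.14697021] [149.05461121  27.12111473] 18.640270233154297 [[ 0.53029416 -0.14671392  0.022     ]]
70 487 [ 0.56460901 -0.25047247] [152.04008484  28.48156357] 14.807535171508789 [[ 0.56351942 -0.25024135  0.022     ]]
70 479 [ 0.53124091 -0.14681136] [149.80097961  27.20466423] 18.640270233154297 [[ 0.53020204 -0.14688605  0.022     ]]
shift [ -4.79 -10.41   1.86] turn [-0. -0. -5.] q6 -0.1 yaw 2.879 pos [0.1429 0.5311 0.4044] F [ 0.1  0.6 -0.4] w 0.0943 t 0.35<stdin>:11: RuntimeWarning: divide by zero encountered in divide
<stdin>:11: RuntimeWarning: invalid value encountered in divide
```

>>> play_rows(translation=[[0,0,0],[0,0,0],[0,0,0],[0,0,0],[0,0,0],[-0.9,-1,0],[-0.9,-1,0],[-0.9,-1,0]], twist=[[0,0,-1],[0,0,-1],[0,0,-1],[0,0,-1],[0,0,-1],[0,0,0],[0,0,0],[0,0,0]], gripper=[0.2,0.2,0.2,0.2,0.2,0.2,0.2,0.2])

```text
time: 1.15
tool_pos: [0.2674, 0.4455, 0.4047]
ee_rot: [3.141, 0.0, -2.903]
wrist_force: [0.6, -0.3, -0.9]
width: 0.0562
finger_force: 0.0
```

>>> play_rows(translation=[[-0.7,-1,0.2],[-0.7,-1,0.2],[-0.7,-1,0.2],[0,-1,0.2],[0,-1,0.2],[0,-1,0.2],[0,-1,0.2],[0,-0.4,0.2]], twist=[[0,0,0],[0,0,0],[0,0,0],[0,0,0],[0,0,0],[0,0,0],[0,0,0],[0,0,0]], gripper=[0.2,0.2,0.2,0.2,0.2,0.2,0.2,0.2])

```text
time: 1.95
tool_pos: [0.4182, 0.1757, 0.3405]
ee_rot: [-3.141, 0.0, -2.908]
wrist_force: [-0.4, 1.2, -0.4]
width: 0.0565
finger_force: 0.0
```

```bash
python3 - <<'E'
from h import *
im=robot.snapshot("top")[:,:,::-1].copy()
plan(.4268,.1714,.203,np.radians(13.6))
cv2.imwrite("pics/t1.png",im)
E
```

```text
shift [-0.19 -0.14  3.4 ] turn [-0.02 -0.02 -0.04] q6 -1.53 yaw -2.909 pos [0.4182 0.1749 0.339 ] F [-0.  -1.2 -0.4] w 0.0564 t 2.0
```

>>> play_rows(translation=[[-0.19,-0.14,0.7],[0,0,0.8],[0,0,0.8],[0,0,0.6],[0,0,0.4],[0,0,0],[0,0,0]], twist=[[0,0,0],[0,0,0],[0,0,0],[0,0,0],[0,0,0],[0,0,0],[0,0,0]], gripper=[0.2,0.2,0.2,0.2,0.2,0.2,0.2])

```text
time: 2.7
tool_pos: [0.4266, 0.1752, 0.2091]
ee_rot: [3.141, 0.0, -2.904]
wrist_force: [-0.5, 0.0, -0.4]
width: 0.0562
finger_force: 0.0
```

```bash
python3 - <<'E'
from h import *
plan(.4268,.1714,.203,np.radians(13.6))
E
```

```text
shift [ 0.02 -0.09  0.15] turn [0. 0. 0.] q6 -1.54 yaw -2.904 pos [0.4266 0.1752 0.2091] F [-0.5  0.  -0.4] w 0.0562 t 2.7
```

>>> play_rows(translation=[[0,-0.09,0.15],[0,0,0],[0,0,0],[0,0,0],[0,0,0],[0,0,0],[0,0,0]], twist=[[0,0,0],[0,0,0],[0,0,0],[0,0,0],[0,0,0],[0,0,0],[0,0,0]], gripper=[0.2,0.2,-1,-1,-1,-1,-1])

```text
time: 3.4
tool_pos: [0.4274, 0.1713, 0.2028]
ee_rot: [3.141, 0.0, -2.904]
wrist_force: [-0.9, 1.1, 1.3]
width: 0.0238
finger_force: 30.0
```

>>> play_rows(translation=[[0,0,-0.5],[0,0,-1],[0,0,-1],[0,0,-1],[0,0,0],[0,0,0],[0,0,0],[0,0,0]], twist=[[0,0,0],[0,0,0],[0,0,0.8],[0,0,1],[0,0,1],[0,0,1],[0,0,1],[0,0,1]], gripper=[-1,-1,-1,-1,-1,-1,-1,-1])

```text
time: 4.2
tool_pos: [0.4273, 0.1712, 0.3427]
ee_rot: [3.142, -0.0, 2.795]
wrist_force: [-0.2, 0.1, -1.0]
width: 0.0241
finger_force: 30.0
```

```bash
python3 - <<'E'
from h import *
plan(.4928,-.216,.345,np.radians(107))
E
```

```text
shift [-9.74 -1.26 -0.06] turn [-0.   -0.    9.27] q6 -0.97 yaw 2.795 pos [0.4273 0.1712 0.3427] F [-0.2  0.1 -1. ] w 0.0241 t 4.2
```

Gripped at 24 mm, so the slat is held. Now the rest of the turn, then the transfer.

>>> play_rows(translation=[[0,0,0],[0,0,0],[0,0,0],[0,0,0],[0,0,0],[0,0,0],[0,0,0],[0,0,0]], twist=[[0,0,1],[0,0,1],[0,0,1],[0,0,1],[0,0,1],[0,0,1],[0,0,1],[0,0,1]], gripper=[-1,-1,-1,-1,-1,-1,-1,-1])

```text
time: 5.0
tool_pos: [0.4273, 0.1712, 0.3424]
ee_rot: [-3.141, -0.0, 1.995]
wrist_force: [0.0, 0.3, -0.9]
width: 0.0236
finger_force: 30.0
```

>>> play_rows(translation=[[0,0,0],[0,0,0],[-1,-0.2,0],[-1,-0.2,0],[-1,-0.2,0],[-1,-0.2,0],[-1,-0.2,0],[-1,-0.2,0]], twist=[[0,0,1],[0,0,0.27],[0,0,0],[0,0,0],[0,0,0],[0,0,0],[0,0,0],[0,0,0]], gripper=[-1,-1,-1,-1,-1,-1,-1,-1])

```text
time: 5.8
tool_pos: [0.4525, -0.0739, 0.3427]
ee_rot: [3.141, 0.0, 1.873]
wrist_force: [-0.1, -0.1, -0.3]
width: 0.0235
finger_force: 30.0
```

>>> play_rows(translation=[[-1,-0.06,0],[-1,0,0],[-1,0,0],[-0.7,0,0],[0,0,0],[0,0,0]], twist=[[0,0,0],[0,0,0],[0,0,0],[0,0,0],[0,0,0],[0,0,0]], gripper=[-1,-1,-1,-1,-1,-1])

```text
time: 6.4
tool_pos: [0.4942, -0.2145, 0.3421]
ee_rot: [-3.141, -0.002, 1.872]
wrist_force: [0.6, 0.7, -0.2]
width: 0.0234
finger_force: 30.0
```

```bash
python3 - <<'E'
from h import *
im=robot.snapshot("scene")[:,:,::-1]
cv2.imwrite("pics/s1.png",cv2.resize(im[100:330,150:400],None,fx=2.5,fy=2.5))
plan(.4928,-.216,.235,np.radians(107))
E
```

```text
shift [-0.04 -0.05  2.68] turn [-0.   -0.01  0.05] q6 -0.82 yaw 1.873 pos [ 0.4941 -0.2138  0.3423] F [-0.4 -0.8  0.1] w 0.0237 t 6.45
```

View pics/s1.png

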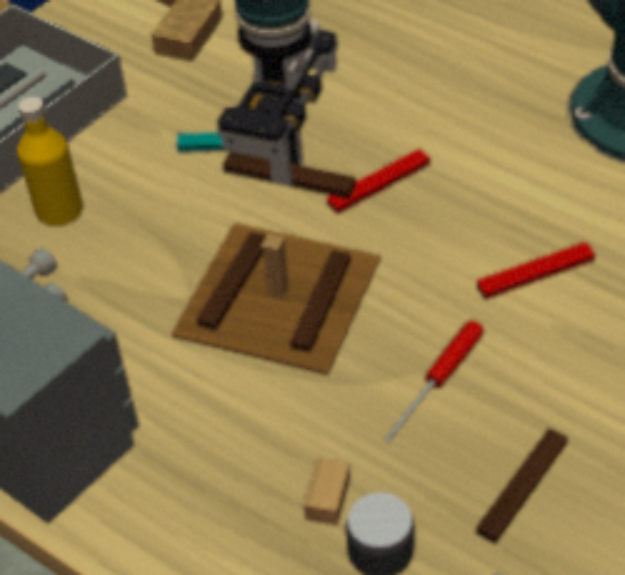

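The held slat is level at about (290,175) in the crop, with the carrier undisturbed below. Now I'll lower it.

>>> play_rows(translation=[[-0.04,-0.05,0.6],[0,0,0.7],[0,0,0.7],[0,0,0.4],[0,0,0.2],[0,0,0],[0,0,0]], twist=[[0,0,0.05],[0,0,0],[0,0,0],[0,0,0],[0,0,0],[0,0,0],[0,0,0]], gripper=[-1,-1,-1,-1,-1,-1,-1])

```text
time: 7.15
tool_pos: [0.4932, -0.216, 0.2398]
ee_rot: [3.14, 0.001, 1.868]
wrist_force: [0.0, -0.6, 0.3]
width: 0.0239
finger_force: 30.0
```

```bash
python3 - <<'E'
from h import *
plan(.4928,-.216,.2255,np.radians(107))
E
```

```text
shift [ 0.   -0.01  0.36] turn [0.01 0.01 0.  ] q6 -0.82 yaw 1.868 pos [ 0.4932 -0.216   0.2398] F [ 0.  -0.6  0.3] w 0.0239 t 7.15
```

>>> play_rows(translation=[[0,0,0.2],[0,0,0.1],[0,0,0.05],[0,0,0],[0,0,0]], twist=[[0,0,0],[0,0,0],[0,0,0],[0,0,0],[0,0,0]], gripper=[-1,-1,-1,-1,-1])

```text
time: 7.65
tool_pos: [0.4929, -0.2165, 0.2248]
ee_rot: [3.141, 0.0, 1.867]
wrist_force: [-1.3, 0.6, 0.8]
width: 0.0239
finger_force: 30.0
```

>>> play_rows(translation=[[0,0,0.02],[0,0,0],[0,0,0],[0,0,0],[0,0,-0.3],[0,0,-0.7],[0,0,-1],[0,0,-1]], twist=[[0,0,0],[0,0,0],[0,0,0],[0,0,0],[0,0,0],[0,0,0],[0,0,0],[0,0,0]], gripper=[-1,-0.1,-0.1,-0.1,-0.1,-0.1,-0.1,-0.1])

```text
time: 8.45
tool_pos: [0.4926, -0.2163, 0.3454]
ee_rot: [-3.141, -0.001, 1.867]
wrist_force: [0.9, -0.2, 0.7]
width: 0.0423
finger_force: 0.0
```

>>> play_rows(translation=[[1,0.4,0],[1,0.4,0],[1,0.4,0],[1,0.4,0],[1,0.4,0],[1,0.4,0],[1,0,0],[1,0,0]], twist=[[0,0,0],[0,0,0],[0,0,0],[0,0,0],[0,0,0],[0,0,0],[0,0,0],[0,0,0]], gripper=[0,0.2,0.2,0.2,0.2,0.2,0.2,0.2])

```text
time: 9.25
tool_pos: [0.4909, 0.1194, 0.3447]
ee_rot: [3.14, 0.0, 1.867]
wrist_force: [0.8, -0.3, 0.0]
width: 0.0566
finger_force: 0.0
```

>>> play_rows(translation=[[0,0,0],[0,0,0],[0,0,0],[0,0,0],[0,0,0],[0,0,0],[0,0,0],[0,0,0]], twist=[[0,0,-1],[0,0,-1],[0,0,-1],[0,0,-1],[0,0,-1],[0,0,-1],[0,0,-1],[0,0,-1]], gripper=[0.2,0.2,0.2,0.2,0.2,0.2,0.2,0.2])

```text
time: 10.05
tool_pos: [0.4913, 0.1177, 0.3448]
ee_rot: [3.141, 0.001, 2.671]
wrist_force: [1.1, -0.9, 0.1]
width: 0.0563
finger_force: 0.0
```

```bash
python3 - <<'E'
from h import *
im=robot.snapshot("top")[:,:,::-1].copy()
cv2.imwrite("pics/t2.png",cv2.resize(im[180:315,235:440],None,fx=3.8,fy=3.8,interpolation=cv2.INTER_CUBIC))
cv2.imwrite("pics/t2full.png",im)
plan(.614,.1743,.3,np.radians(1.0))
E
```

```text
shift [-3.09  1.36  1.12] turn [ 0.    0.01 -4.86] q6 -0.98 yaw 2.673 pos [0.4913 0.1177 0.3448] F [-0.1 -0.3 -0.7] w 0.0564 t 10.1
```

View pics/t2.png

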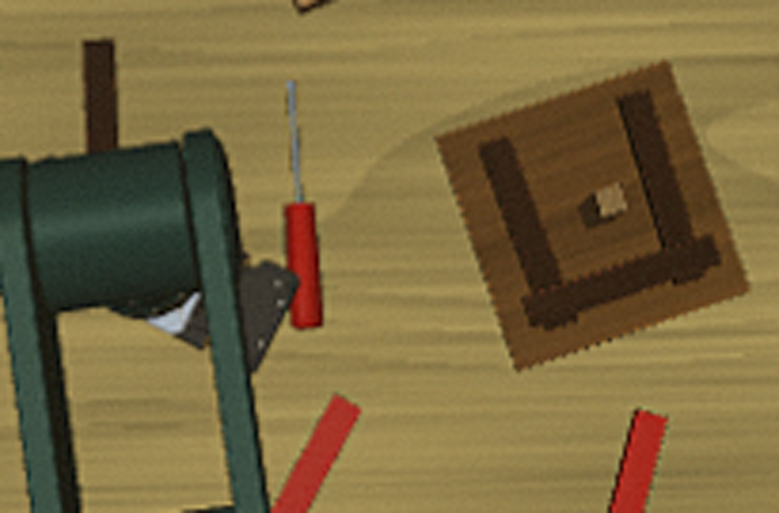

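The first upper slat lies across both lower ones, spanning about (526,308) to (718,248) in the crop, and the carrier has not moved. I'll check its centre while fetching the second slat.

>>> play_rows(translation=[[0,0,0],[0,0,0],[0,0,0],[0,0,0],[0,0,0],[-1,0.45,0.3],[-1,0.45,0.3],[-1,0.45,0.3]], twist=[[0,0,-1],[0,0,-1],[0,0,-1],[0,0,-1],[0,0,-0.86],[0,0,0],[0,0,0],[0,0,0]], gripper=[0.2,0.2,0.2,0.2,0.2,0.2,0.2,0.2])

```text
time: 10.9
tool_pos: [0.6119, 0.1736, 0.3087]
ee_rot: [3.141, 0.002, -3.132]
wrist_force: [0.3, -0.8, 0.4]
width: 0.0564
finger_force: 0.0
```

>>> play_rows(translation=[[-0.09,0,0.3],[0,0,0.4],[0,0,0],[0,0,0]], twist=[[0,0,0],[0,0,0],[0,0,0],[0,0,0]], gripper=[0.2,0.2,0.2,0.2])

```text
time: 11.3
tool_pos: [0.6133, 0.1726, 0.2803]
ee_rot: [-3.142, -0.001, -3.131]
wrist_force: [0.4, -0.3, 0.4]
width: 0.0565
finger_force: 0.0
```

```bash
python3 - <<'E'
from h import *
f=lambda p:(np.array(p,float)+.5)/3.8-.5+[235,180]
c=ray(f([(522,300),(533,327),(720,261),(710,233)]),.036)[:,:2]
print(c.mean(0),np.linalg.norm(c[1]-c[2]),np.degrees(np.arctan2(*(c[1]-c[2])[::-1])))
plan(.614,.1743,.203,np.radians(1.0))
E
```

```text
[ 0.49216388 -0.21497053] 0.1500817041870579 107.66711152629725
shift [-0.02  0.04  1.93] turn [-0.   -0.01 -0.07] q6 -1.4 yaw -3.131 pos [0.6133 0.1726 0.2803] F [ 0.4 -0.3  0.4] w 0.0565 t 11.3
```

Slat 1 is at (0.492, -0.215), within about 1 mm of its target. Picking up the second slat.

>>> play_rows(translation=[[-0.02,0.04,0.5],[0,0,0.6],[0,0,0.5],[0,0,0.25],[0,0,0.08],[0,0,0],[0,0,0]], twist=[[0,0,-0.07],[0,0,0],[0,0,0],[0,0,0],[0,0,0],[0,0,0],[0,0,0]], gripper=[0.2,0.2,0.2,0.2,0.2,0.2,0.2])

```text
time: 12.0
tool_pos: [0.6155, 0.1747, 0.2045]
ee_rot: [3.141, 0.003, -3.124]
wrist_force: [1.0, 0.0, 0.8]
width: 0.0566
finger_force: 0.0
```

>>> play_rows(translation=[[0,0,0],[0,0,0],[0,0,0],[0,0,0],[0,0,0],[0,0,0]], twist=[[0,0,0],[0,0,0],[0,0,0],[0,0,0],[0,0,0],[0,0,0]], gripper=[-1,-1,-1,-1,-1,-1])

```text
time: 12.6
tool_pos: [0.6151, 0.1747, 0.2028]
ee_rot: [3.141, 0.0, -3.123]
wrist_force: [-0.6, -0.5, 0.1]
width: 0.0241
finger_force: 30.0
```

>>> play_rows(translation=[[0,0,-0.5],[0,0,-1],[0,0,-1],[0,0,-1],[0,0,0],[0,0,0],[0,0,0],[0,0,0]], twist=[[0,0,0],[0,0,0],[0,0,0.8],[0,0,1],[0,0,1],[0,0,1],[0,0,1],[0,0,1]], gripper=[-1,-1,-1,-1,-1,-1,-1,-1])

```text
time: 13.4
tool_pos: [0.615, 0.1746, 0.3425]
ee_rot: [-3.141, -0.0, 2.576]
wrist_force: [0.2, 0.5, -0.5]
width: 0.0241
finger_force: 30.0
```

```bash
python3 - <<'E'
from h import *
plan(.598,-.184,.345,np.radians(107))
E
```

```text
shift [-8.45 -3.03 -0.06] turn [-0.   -0.    7.08] q6 -0.82 yaw 2.576 pos [0.615  0.1746 0.3425] F [ 0.2  0.5 -0.5] w 0.0241 t 13.4
```

>>> play_rows(translation=[[0,0,0],[0,0,0],[0,0,0],[0,0,0],[0,0,0],[0,0,0],[0,0,0],[0,0,0]], twist=[[0,0,1],[0,0,1],[0,0,1],[0,0,1],[0,0,1],[0,0,1],[0,0,1],[0,0,0.08]], gripper=[-1,-1,-1,-1,-1,-1,-1,-1])

```text
time: 14.2
tool_pos: [0.615, 0.1747, 0.3424]
ee_rot: [-3.141, -0.0, 1.872]
wrist_force: [0.1, 0.2, -0.2]
width: 0.0234
finger_force: 30.0
```

>>> play_rows(translation=[[-0.8,-0.3,0],[-0.9,-0.35,0],[-0.9,-0.35,0],[-0.9,-0.35,0],[-0.9,-0.35,0],[-0.9,-0.3,0],[-0.9,-0.3,0],[-0.9,-0.3,0]], twist=[[0,0,0],[0,0,0],[0,0,0],[0,0,0],[0,0,0],[0,0,0],[0,0,0],[0,0,0]], gripper=[-1,-1,-1,-1,-1,-1,-1,-1])

```text
time: 15.0
tool_pos: [0.5996, -0.1289, 0.3427]
ee_rot: [3.141, -0.0, 1.874]
wrist_force: [1.3, 0.9, -0.4]
width: 0.0235
finger_force: 30.0
```

>>> play_rows(translation=[[-0.8,-0.3,0],[-0.5,-0.1,0],[0,0,0],[0,0,0],[0,0,0]], twist=[[0,0,0],[0,0,0],[0,0,0],[0,0,0],[0,0,0]], gripper=[-1,-1,-1,-1,-1])

```text
time: 15.5
tool_pos: [0.6004, -0.1803, 0.3426]
ee_rot: [3.141, -0.001, 1.874]
wrist_force: [0.8, 0.2, -0.0]
width: 0.0238
finger_force: 30.0
```

```bash
python3 - <<'E'
from h import *
plan(.598,-.184,.2255,np.radians(107))
E
```

```text
shift [-0.07 -0.08  2.93] turn [ 0.   -0.01  0.06] q6 -0.69 yaw 1.874 pos [ 0.6004 -0.1803  0.3426] F [ 0.8  0.2 -0. ] w 0.0238 t 15.5
```

>>> play_rows(translation=[[-0.07,-0.08,0.6],[0,0,0.7],[0,0,0.7],[0,0,0.4],[0,0,0.2],[0,0,0],[0,0,0]], twist=[[0,0,0.05],[0,0,0],[0,0,0],[0,0,0],[0,0,0],[0,0,0],[0,0,0]], gripper=[-1,-1,-1,-1,-1,-1,-1])

```text
time: 16.2
tool_pos: [0.5984, -0.1853, 0.2401]
ee_rot: [3.14, 0.001, 1.867]
wrist_force: [-0.0, -0.6, -0.5]
width: 0.0238
finger_force: 30.0
```

```bash
python3 - <<'E'
from h import *
plan(.598,-.184,.225,np.radians(107))
E
```

```text
shift [ 0.03 -0.    0.38] turn [ 0.02  0.01 -0.  ] q6 -0.69 yaw 1.867 pos [ 0.5984 -0.1853  0.2401] F [-0.  -0.6 -0.5] w 0.0238 t 16.2
```

>>> play_rows(translation=[[0.03,0,0.2],[0,0,0.1],[0,0,0.05],[0,0,0.02],[0,0,0]], twist=[[0,0,0],[0,0,0],[0,0,0],[0,0,0],[0,0,0]], gripper=[-1,-1,-1,-1,-1])

```text
time: 16.7
tool_pos: [0.5975, -0.1843, 0.2247]
ee_rot: [3.141, 0.0, 1.867]
wrist_force: [-2.8, 0.4, 4.8]
width: 0.024
finger_force: 30.0
```

>>> play_rows(translation=[[0,0,0],[0,0,0],[0,0,0],[0,0,0],[0,0,-0.3],[0,0,-0.7],[0,0,-1],[0,0,-1]], twist=[[0,0,0],[0,0,0],[0,0,0],[0,0,0],[0,0,0],[0,0,0],[0,0,0],[0,0,0]], gripper=[-1,-0.1,-0.1,-0.1,-0.1,-0.1,-0.1,-0.1])

```text
time: 17.5
tool_pos: [0.5973, -0.1842, 0.3453]
ee_rot: [-3.141, -0.001, 1.867]
wrist_force: [0.6, 0.0, 0.6]
width: 0.0424
finger_force: 0.0
```

>>> play_rows(translation=[[1,0,0],[1,0,0],[1,0,0],[1,0,0],[1,0,0],[1,0,0],[1,0,0]], twist=[[0,0,0],[0,0,0],[0,0,0],[0,0,0],[0,0,0],[0,0,0],[0,0,0]], gripper=[0.1,0.1,0.1,0.1,0.1,0.1,0.1])

```text
time: 18.2
tool_pos: [0.5151, 0.0849, 0.345]
ee_rot: [3.14, 0.0, 1.867]
wrist_force: [0.1, -0.1, -0.0]
width: 0.0519
finger_force: 0.0
```

```bash
python3 - <<'E'
from h import *
im=robot.snapshot("top")[:,:,::-1].copy()
cv2.imwrite("pics/t3.png",cv2.resize(im[185:290,340:445],None,fx=5.6,fy=5.6,interpolation=cv2.INTER_CUBIC))
plan(.5454,-.2,.36,np.radians(107))
E
```

```text
shift [-7.16 -1.35 -0.37] turn [ 0.02 -0.05  0.04] q6 -0.24 yaw 1.872 pos [0.5135 0.0896 0.3451] F [-1.1  3.1 -0.1] w 0.0517 t 18.25
```

View pics/t3.png

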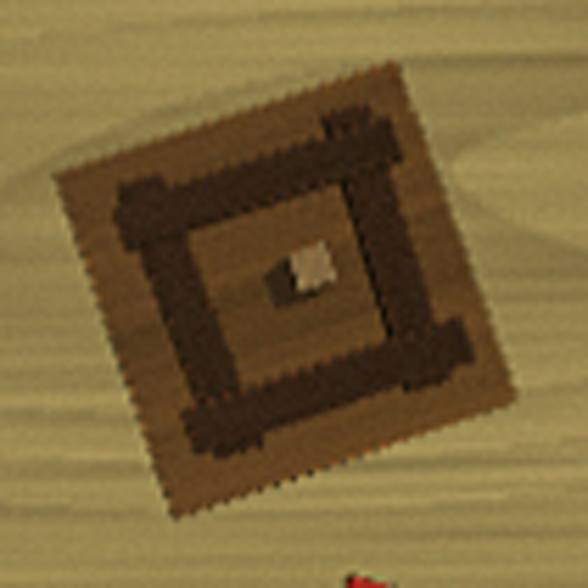

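The crib is square: the upper slats run from about (120,215) to (395,136) and (190,425) to (470,345), with the post centred at (313,266). I'll check the numbers, then go to the post.

>>> play_rows(translation=[[-0.9,-0.3,0],[-1,-0.3,0],[-1,-0.2,0],[-1,-0.2,0],[-1,-0.2,0],[-1,-0.15,0],[-0.8,0,0],[-0.4,0,0]], twist=[[0,0,0],[0,0,0],[0,0,0],[0,0,0],[0,0,0],[0,0,0],[0,0,0],[0,0,0]], gripper=[0,0,0,0,0,0,0,0])

```text
time: 19.05
tool_pos: [0.5472, -0.2066, 0.3444]
ee_rot: [3.141, 0.001, 1.864]
wrist_force: [0.6, -0.4, 0.9]
width: 0.0468
finger_force: 0.0
```

>>> play_rows(translation=[[0,0,0],[0,0,0],[0,0,0]], twist=[[0,0,0],[0,0,0],[0,0,0]], gripper=[0,0,0])

```text
time: 19.35
tool_pos: [0.547, -0.2024, 0.3441]
ee_rot: [3.141, -0.001, 1.869]
wrist_force: [-0.7, 0.4, -0.2]
width: 0.047
finger_force: 0.0
```

```bash
python3 - <<'E'
from h import *
f=lambda p:(np.array(p,float)+.5)/5.6-.5+[340,185]
c=ray(f([(115,185),(127,248),(388,112),(403,160)]),.036)[:,:2]
print('far slat',c.mean(0),c)
c=ray(f([(398,62),(515,400),(176,517),(54,175)]),.008)[:,:2];e=c[0]-c[1];print('plate',c.mean(0),np.degrees(np.arctan2(e[1],e[0])))
p=ray(f([(313,266)]),.093);print('post',p)
plan(.5454,-.2,.253,np.radians(107))
E
```

```text
far slat [ 0.60026492 -0.18395389] [[ 0.59742728 -0.10997759]
 [ 0.56485537 -0.11492067]
 [ 0.63196571 -0.2521956 ]
 [ 0.6068113  -0.25872171]]
plate [ 0.54581057 -0.20002286] 16.352380130786205
post [[ 0.54648047 -0.20040205  0.093     ]]
shift [ 0.07 -0.02  2.28] turn [ 0.   -0.01  0.01] q6 -0.75 yaw 1.869 pos [ 0.547  -0.2024  0.3441] F [-0.7  0.4 -0.2] w 0.047 t 19.35
```

>>> play_rows(translation=[[0.06,-0.01,0.5],[0,0,0.6],[0,0,0.6],[0,0,0.4],[0,0,0.18],[0,0,0],[0,0,0]], twist=[[0,0,0],[0,0,0],[0,0,0],[0,0,0],[0,0,0],[0,0,0],[0,0,0]], gripper=[0,0,0,0,0,0,0])

```text
time: 20.05
tool_pos: [0.5463, -0.2012, 0.2538]
ee_rot: [3.14, 0.001, 1.868]
wrist_force: [0.1, 0.2, 0.7]
width: 0.0471
finger_force: 0.0
```

>>> play_rows(translation=[[0,0,0],[0,0,0],[0,0,0],[0,0,0],[0,0,0],[0,0,0]], twist=[[0,0,0],[0,0,0],[0,0,0],[0,0,0],[0,0,0],[0,0,0]], gripper=[-0.4,-1,-1,-1,-1,-1])

```text
time: 20.65
tool_pos: [0.5462, -0.2017, 0.2532]
ee_rot: [3.141, 0.001, 1.867]
wrist_force: [1.2, -0.1, 2.0]
width: 0.0198
finger_force: 30.0
```

Post gripped at 20 mm. Lifting gently.

>>> play_rows(translation=[[0,0,-0.1],[0,0,-0.25],[0,0,-0.4],[0,0,-0.5],[0,0,-0.5],[0,0,-0.5],[0,0,-0.5],[0,0,-0.5]], twist=[[0,0,0],[0,0,0],[0,0,0],[0,0,0],[0,0,0],[0,0,0],[0,0,0],[0,0,0]], gripper=[-1,-1,-1,-1,-1,-1,-1,-1])

```text
time: 21.45
tool_pos: [0.5456, -0.2016, 0.3829]
ee_rot: [-3.14, -0.001, 1.867]
wrist_force: [-0.1, -0.4, -3.8]
width: 0.0198
finger_force: 30.0
```

>>> play_rows(translation=[[0,0,-0.4],[0,0,-0.3],[0,0,-0.15],[0.1,0,-0.05],[0.2,0,0],[0.3,0,0],[0.3,0,0],[0.3,0,0]], twist=[[0,0,0],[0,0,0],[0,0,0],[0,0,0],[0,0,0],[0,0,0],[0,0,0],[0,0,0]], gripper=[-1,-1,-1,-1,-1,-1,-1,-1])

```text
time: 22.25
tool_pos: [0.5315, -0.1544, 0.4181]
ee_rot: [-3.141, -0.001, 1.867]
wrist_force: [-0.4, -0.3, -4.0]
width: 0.0198
finger_force: 30.0
```

>>> play_rows(translation=[[0.3,0,0],[0.3,0,0],[0.3,0,0],[0.2,0,0],[0.1,0,0],[0,0,0],[0,0,0],[0,0,0]], twist=[[0,0,0],[0,0,0],[0,0,0],[0,0,0],[0,0,0],[0,0,0],[0,0,0],[0,0,0]], gripper=[-1,-1,-1,-1,-1,-1,-1,-1])

```text
time: 23.05
tool_pos: [0.5181, -0.1103, 0.4185]
ee_rot: [-3.141, 0.0, 1.866]
wrist_force: [-0.2, 0.2, -4.0]
width: 0.0195
finger_force: 30.0
```

```bash
python3 - <<'E'
from h import *
im=robot.snapshot("scene")[:,:,::-1]
cv2.imwrite("pics/s2.png",im)
plan(.5,-.1,.4,np.radians(107)); print(robot.get_obs()['finger_force'],robot.get_obs()['wrist_torque'],np.abs(robot.get_obs()['qvel']).max())
E
```

```text
shift [ 0.38 -0.36  0.46] turn [-0.    0.   -0.01] q6 -0.61 yaw 1.866 pos [ 0.5181 -0.1103  0.4185] F [ 0.  -0.2 -4.5] w 0.0198 t 23.1
29.995393753051758 [-0.06255066  0.056359    0.00674541] 0.0014102766805397303
```

View pics/s2.png

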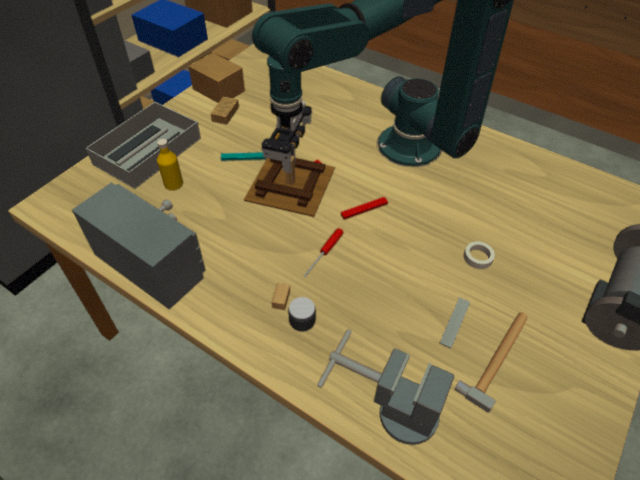

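The carrier is held at about (290,185), raised about 16.5 cm and level. The crib is intact and nothing else has moved.

```bash
python3 -c "
from bench import robot
print(robot.close_job())"
```

```text
the job is handed in; nothing more can be done
None
```

The crib is finished and square; I handed the job in at about 23 s, with the carrier held by its post about 16 cm above the middle of the bench, level and steady, and nothing else on the bench disturbed.

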